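# Wake the chrome locomotive by its roof dome

## Task

Wake the toy locomotive: with closed fingertips gently press the round dome button on its roof well down, keep it down for about two seconds, then let it come up again and withdraw. Do not press the square horn key on the same roof, do not shift, tip or lift the locomotive, and leave the buffer block, the container, the stacked track pieces and the crane with its crank alone.

Things in the scene. Friction and masses are not known exactly. Their poses are not given: they have to be found in the camera images.
- loco: Chrome-finish toy shunting locomotive, 210 (x) x 50 (y) mm, about 0.8 kg, loose on the straight track. Origin: centre of its underside, on the track; x to its nose, z up. Flat hood roof at z = 70 mm; the cab at the tail (x -103 to -53 mm) is 96 mm high. On the roof centre line stand two black sprung keys of equal height: round dome at x = +5 mm, square horn key at x = +65 mm.
- dome_top (a point): Middle of the top of the round dome button: 24 mm across, rounded top, standing 14 mm above the hood roof when up (84 mm above the locomotive's origin, 96 mm above the table). The point moves down with the button. Its axes are those of the locomotive.
- dome (a joint): How far the dome button is pressed, m: 0 = up, 0.010 = fully down on its stop (its top then 4 mm above the roof). It starts down at about 1.5 N, needs about 3.7 N for half its travel and 6 N for all of it, and springs back up when released. Well down means more than half its travel.
- horn_top (a point): Middle of the top of the square horn key, 18 x 18 mm, also standing 14 mm above the roof, 60 mm nose-ward of the dome's centre. Not to be pressed.
- horn (a joint): How far the horn key is pressed, m: 0 = up, 0.010 = fully down, same spring as the dome. It must stay up.
- track: Straight beech track piece fixed to the table, 360 x 50 x 12 mm, origin at the centre of its underside, x along it. The locomotive stands on it.
- buffer: Hard dark silicone buffer block, 34 x 46 x 40 mm, loose on the nose-ward end of the track. Origin: centre of its underside. Bystander.
- container: Blue plastic freight container, 120 (x) x 50 (y) x 50 mm, loose on the table beside the track. Origin: centre of its underside. Bystander.
- stack0: Lowest of three loose stacked beech track pieces, 150 x 50 x 12 mm, on the table beside the track, on the other side from the container. Origin: centre of its underside. Bystander.
- stack1: Middle piece of the stack, 130 x 50 x 12 mm. Origin: centre of its underside. Bystander.
- stack2: Top piece of the stack, 110 x 50 x 12 mm. Origin: centre of its underside. Bystander.
- crane: Wooden crane fixed to the table at the left: base 100 x 100 mm, post 30 mm square, 184 mm tall, jib reaching 130 mm out along its x, 225 mm high at its end. Origin: centre of the base's underside. Bystander.
- crank_tip (a point): Middle of the grip of the crane's crank lever, on the -y side of the post, 50 mm from the crank's axle, which is 100 mm above the table. The crank turns easily. Bystander.

How it is judged:
On the way:
1. the dome is pressed more than half way down by the fingers and kept down for at least one second (value of joint dome above 0.005 m and contact force between the fingers and loco above 0.5 N), for 1 s.
At the end, for the whole second after the job is handed in: The dome is up again (pressed less than 2 mm), the horn key is up, the locomotive stands upright and still within 15 mm of where it started, and the buffer block, container, three stacked track pieces and the crane's crank are all within 15 mm of where they were (value of joint each of dome, horn below 0.002 m and distance of each of loco, buffer, container, stack0, stack1, stack2, crank_tip from where it was at the start of the episode below 0.015 m and angle between loco's own z axis and vertical below 0.1 rad and linear speed of loco below 0.02 m/s); the robot touches nothing.
It fails at once if the square horn key is pressed more than 3 mm (value of joint horn above 0.003 m).
It fails at once if the locomotive is pushed with more than 25 N (contact force between the fingers and loco above 25 N).
It fails at once if the locomotive is shifted more than 15 mm (distance of loco from where it was at the start of the episode above 0.015 m).
It fails at once if the locomotive is lifted more than 6 mm off the track or tipped more than 8 degrees (z of loco in the frame of track above 0.018 m or angle between loco's own z axis and vertical above 0.14 rad).
It fails at once if a bystander (buffer block, container, stacked track piece or crank grip) is moved more than 15 mm (distance of any of buffer, container, stack0, stack1, stack2, crank_tip from where it was at the start of the episode above 0.015 m).
It also fails if it takes over 32 s, if anything falls off the work surface, if the arm or the gripper's body presses on something with over 40 N, if the wrist force passes 120 N, or if a joint passes its speed limit or range.

## Robot

A 7-joint arm with a two-finger parallel gripper is mounted at the origin on the work surface. World frame = base frame: x ahead of the robot, y to its left, z up, the work surface at z = 0. Lengths are in m, angles in rad, forces in N, time in s.
With the tool pointing down it reaches from about 0.425 to 0.925 m from the base axis. Payload 6.8 kg.
Tool frame: the origin (TCP) lies at the very end of the fingers, on their centre line; the grasp point (between the pads) lies 19 mm behind it; y points along the fingers, z is the direction in which the jaws open and shut, and the axes are right-handed (so a half turn about y gives the same grasp; the last joint's range is limited). The gripper opens to 85 mm and grips with 20 to 120 N. Pads are 22 mm wide; open, the fingers measure 114 mm over their backs; the gripper's body (76 mm by 85 mm) begins 54 mm behind the grasp point. The pads swing forward as they close: fully open they stand 13 mm farther back than shut.
Start: joints at [1.092, 0.477, 0.022, 1.555, -0.011, 1.109, -0.083], TCP at [0.245, -0.629, 0.231] pointing down, gripper open.
Joint ranges: [-2.96, 2.96], [-0.34, 2.1], [-1.41, 1.46], [0.24, 2.44], [-1.37, 4.51], [0.17, 1.92], [-2.96, 2.96]. Speed limits (rad/s): [2.39, 2.39, 3.14, 3.14, 3.14, 3.14, 3.14].

## Interface

Orientations are given as a unit quaternion [w, x, y, z].
In Python, from station import * gives the robot as it stands.
- The arm moves only by the shell command python3 -m jog 'ROWS' [OPENING] [FORCE]. ROWS is JSON, a list of rows, each a list of 2 entries, a list of its own where there are three numbers: the shift along the tool's x, y, z in mm, then the turn about the tool's y in rad. A call has 1 to 20 rows; each row is the pose to reach, as a shift and turn from the pose commanded when the call began, along the tool's axes at that moment; what a row does not reach only later rows make up. A row lasts 1/12 s, in which the tool goes at most 41.7 mm and 7.16 degrees, less where a joint would pass 70% of its speed; a pose out of reach is approached as far as the arm can. A call with a gripper value outside its range is refused whole. OPENING is the finger opening in mm, from 0 to 85.4, set as the call begins (- or left out, the last holds). The fingers move at their own pace and stop on an object; FORCE is the grip in N (left out, the last holds). Time passes only in rows, so rows that repeat a pose let the fingers close. It gives the time, the measured TCP pose, the force and the opening at its end, in the units of the state.
- get_obs(): the state, without advancing time (a new reading comes with each control period).
- read_camera(name): name is "scene" or "top" or "wrist"; returns a dict with "img" (400x640x3 uint8, red, green, blue), "depth" (400x640 float32, m along the optical axis (not along the pixel's ray), 0 where there is no reading), "fx", "fy", "cx", "cy" (pixels), "k1" (the pictures are not rectified: a ray, as slopes to the right and down, at radius r is drawn at 1 + k1 r^2 times it, then the intrinsics apply), "rvec" (rotation vector, rad) and "tvec" (3), from world to camera coordinates, as OpenCV has them. Camera axes: x right, y down, z forward; pixel columns grow to the right and rows downward; lengths in m; the calibration is good to about 2 mm. A picture is of the moment at which its call begins.
- hand_in(): hands the job in, once; it reports no verdict.
The state is a dict: "t": time; "q": joint angles; "joint_vel": joint speeds; "joint_torque": joint torques, N m; "eef_pos": TCP position; "tool_rot": TCP orientation; "contact_force": force on the tool from outside, world axes, zero at the start; "torque": the same for the moment, N m; "gripper_width": opening from 0.0 (shut) to 1.0 (fully open).
Only numpy, scipy, OpenCV 4.12 (cv2) and the standard library are available. Lean on these libraries where they do the work, as an engineer would, in place of code of your own. Each camera call takes 0.05 s, during which the arm holds its last target.

## Working session

There is one attempt and no reset: what is moved stays moved. The work goes in short steps, Python scripts to look and compute and a shell command to move; the robot and the scene stay as the last step left them, time stands still between calls to the robot, and variables do not carry over. Pictures are saved under pics/ and viewed, and the job is handed in when it is done.

```bash
mkdir -p pics; cat > h.py <<'E'
from station import *
import numpy as np, cv2
def save(c,n):
    cv2.imwrite(f'pics/{n}.png',c['img'][:,:,::-1])
def pt(c,u,v,d=None):
    if d is None:
        d=c['depth'][int(round(v)),int(round(u))]
    K=np.array([[c['fx'],0,c['cx']],[0,c['fy'],c['cy']],[0,0,1]])
    x=cv2.undistortPoints(np.array([[[u,v]]],float),K,np.array([c['k1'],0,0,0.]))[0,0]
    R=cv2.Rodrigues(np.array(c['rvec'],float))[0]; t=np.array(c['tvec'],float)
    return R.T@(np.array([x[0]*d,x[1]*d,d])-t)
def ptz(c,u,v,z):
    a=pt(c,u,v,1.); b=pt(c,u,v,2.); s=(z-a[2])/(b[2]-a[2]); return a+s*(b-a)
E
python3 - <<'E'
from h import *
import pickle
o=get_obs(); print({k:np.round(v,3) for k,v in o.items()})
d={}
for n in ['scene','top','wrist']:
    c=read_camera(n); d[n]=c; save(c,n+'0')
pickle.dump(d,open('c0.pkl','wb'))
E
```

```text
{'t': np.float64(0.0), 'q': array([ 1.092,  0.478,  0.022,  1.556, -0.012,  1.109, -0.083]), 'joint_vel': array([ 0.001, -0.001,  0.001,  0.   , -0.   ,  0.001,  0.001]), 'joint_torque': array([ 0.0000e+00, -5.9644e+01,  1.6080e+00, -2.8119e+01,  1.3000e-02,
        9.0000e-03, -0.0000e+00]), 'eef_pos': array([ 0.244, -0.629,  0.23 ]), 'tool_rot': array([ 0.13 , -0.131,  0.696, -0.694]), 'contact_force': array([ 0.09 , -0.952, -0.472]), 'torque': array([ 0.02 ,  0.055, -0.015]), 'gripper_width': np.float64(0.995)}
```

View pics/scene0.png

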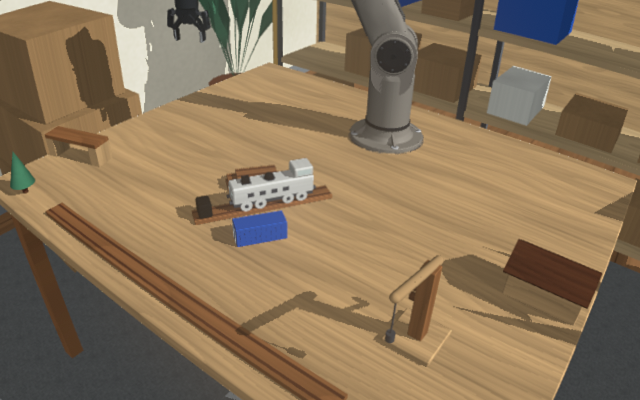

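View pics/top0.png

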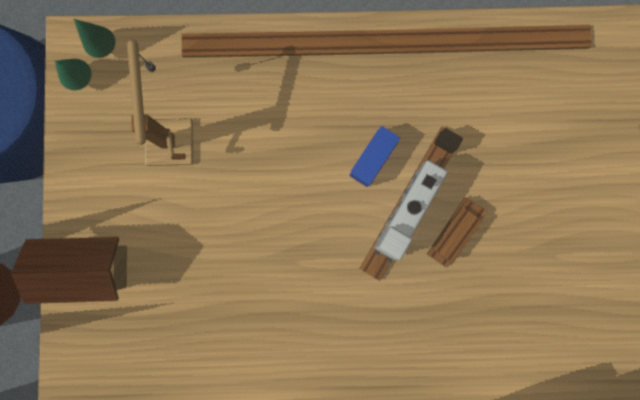

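View pics/wrist0.png

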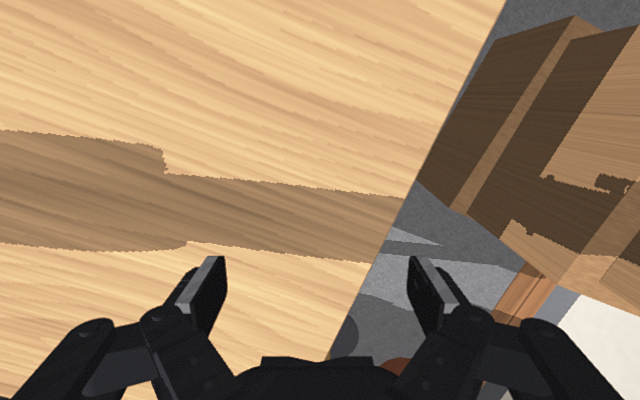

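In the top view the round dome is at about (414,207), the square key at (429,181), the buffer at (449,140), the container at (375,156) and the stack at (458,232). I'll enlarge and measure.

```bash
python3 - <<'E'
from h import *
import pickle
d=pickle.load(open('c0.pkl','rb'));c=d['top']
im=c['img'][110:290,330:510,::-1]
cv2.imwrite('pics/topz.png',cv2.resize(im,None,fx=3.3,fy=3.3,interpolation=cv2.INTER_CUBIC)[:600])
im=d['scene']['img'][150:260,180:340,::-1]
cv2.imwrite('pics/scz.png',cv2.resize(im,None,fx=5,fy=5,interpolation=cv2.INTER_CUBIC))
for n,u,v in [('dome',414,207),('horn',429,181),('roof',421,194),('cab',394,244),('buf',449,139)]:
    print(n,pt(c,u,v).round(4))
print('z96',ptz(c,414,207,.096).round(4),ptz(c,429,181,.096).round(4))
s=d['scene']
for u,v in [(270,176),(246,180)]: print('sc',pt(s,u,v).round(4))
E
```

```text
dome [ 0.5259 -0.0294  0.0948]
horn [ 0.5766 -0.0608  0.0966]
roof [ 0.5526 -0.0477  0.0801]
cab [0.4542 0.0146 0.1041]
buf [ 0.6691 -0.1176  0.0516]
z96 [ 0.5258 -0.0291  0.096 ] [ 0.5767 -0.061   0.096 ]
sc [ 0.5327 -0.0219  0.0943]
sc [ 0.5828 -0.0551  0.094 ]
```

View pics/topz.png

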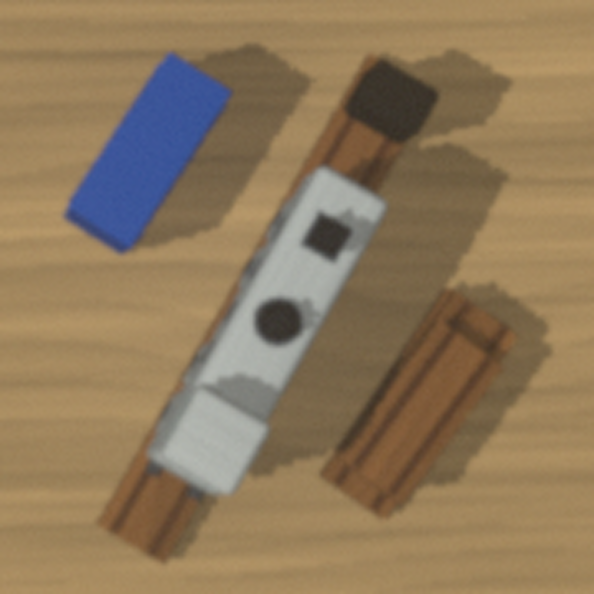

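View pics/scz.png

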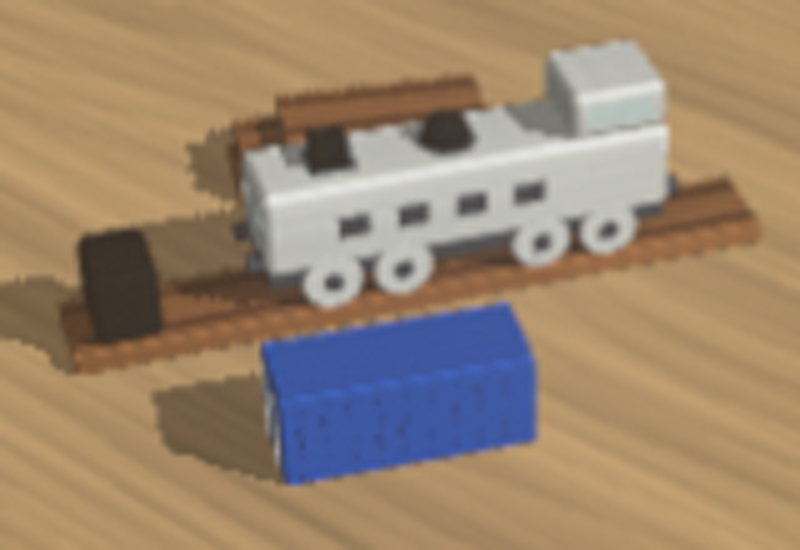

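```bash
cat >> h.py <<'E'
from scipy.spatial.transform import Rotation as Ro
def tool():
    o=get_obs(); q=o['tool_rot']; return np.array(o['eef_pos']),Ro.from_quat([q[1],q[2],q[3],q[0]]).as_matrix(),o
E
python3 - <<'E'
from h import *
p,R,o=tool(); print(R.round(3)); 
for z in (.2,.16): print((R.T@(np.array([.526,-.029,z])-p)*1000).round(1))
E
```

```text
[[-0.932 -0.001  0.362]
 [-0.362  0.001 -0.932]
 [ 0.    -1.    -0.001]]
[-479.7   31.1 -456.9]
[-479.8   71.1 -456.8]
```

```bash
python3 -m jog '[[[-30,0,-28],0],[[-60,0,-57],0],[[-90,0,-86],0],[[-120,0,-114],0],[[-150,0,-143],0],[[-180,0,-171],0],[[-210,0,-200],0],[[-240,0,-228],0],[[-270,0,-257],0],[[-300,0,-286],0],[[-330,0,-314],0],[[-360,0,-343],0],[[-390,0,-371],0],[[-420,0,-400],0],[[-450,0,-428],0],[[-480,0,-457],0],[[-480,30,-457],0],[[-480,30,-457],0],[[-480,30,-457],0],[[-480,30,-457],0]]' 0 20
python3 - <<'E'
from h import *
import pickle
d={}
for n in ['scene','top','wrist']:
    c=read_camera(n); d[n]=c; save(c,n+'1')
pickle.dump(d,open('c1.pkl','wb'))
p,R,o=tool(); print(p,R.round(3),o['contact_force'],o['gripper_width'],o['t'])
E
```

```text
t: 1.82
eef_pos: [0.5263, -0.0304, 0.2018]
tool_rot: [-0.13, 0.13, -0.695, 0.695]
contact_force: [1.1, -0.0, 0.3]
gripper_width: 0.004
[ 0.52680402 -0.03051192  0.20242133] [[-0.933  0.002  0.36 ]
 [-0.36  -0.    -0.933]
 [-0.001 -1.     0.001]] [-0.31677204 -0.21544015  0.85008853] 0.0015229951971877501 1.9667
```

View pics/wrist1.png

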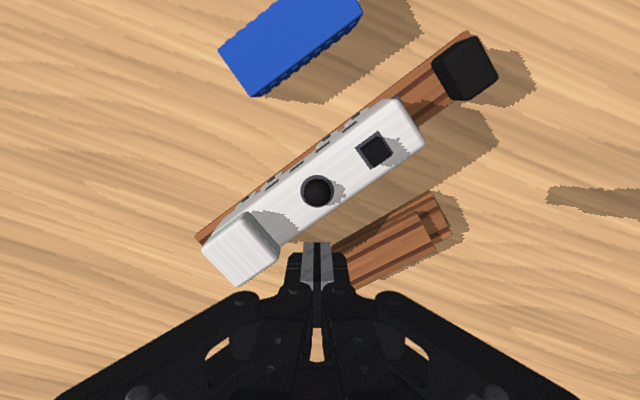

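View pics/scene1.png

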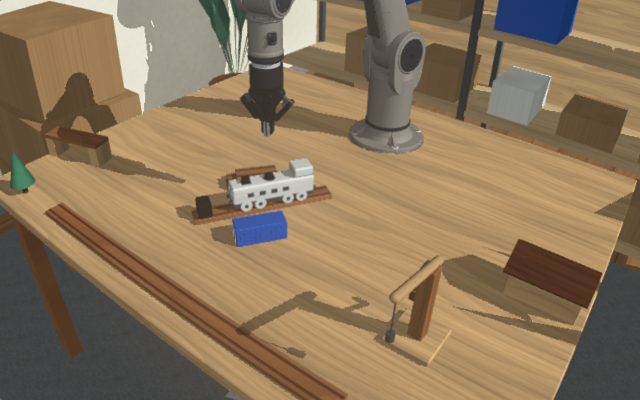

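The wrist view shows the dome at about (317,190) and the horn at (373,151). The closed tips are well clear above. I'll refine the dome position.

```bash
python3 - <<'E'
from h import *
import pickle
d=pickle.load(open('c1.pkl','rb'));c=d['wrist']
im=c['img'][130:270,270:410,::-1]
cv2.imwrite('pics/wz.png',cv2.resize(im,None,fx=4,fy=4,interpolation=cv2.INTER_CUBIC))
for u,v in [(317,190),(317,187),(374,150),(345,170),(232,250)]:
    print(u,v,pt(c,u,v).round(4),ptz(c,u,v,.096).round(4))
# points on high-z dark region
g=c['img'].max(2)
P=[];
for v in range(165,215):
  for u in range(295,340):
    q=pt(c,u,v)
    if g[v,u]<70 and q[2]>.0925: P.append(q)
P=np.array(P);print(len(P),P.min(0),P.max(0),(P.min(0)+P.max(0))/2,P.mean(0))
s=d['top']
P=[]
for v in range(198,216):
  for u in range(404,425):
    q=pt(s,u,v)
    if q[2]>.0915 and s['img'][v,u].max()<90: P.append(q)
P=np.array(P);print(len(P),P.mean(0) if len(P) else 0)
E
```

```text
317 190 [ 0.5306 -0.029   0.0968] [ 0.5304 -0.0291  0.096 ]
317 187 [ 0.5326 -0.0283  0.0952] [ 0.5328 -0.0282  0.096 ]
374 150 [ 0.578  -0.0596  0.096 ] [ 0.578  -0.0596  0.096 ]
345 170 [ 0.5522 -0.0465  0.0833] [ 0.5545 -0.0443  0.096 ]
232 250 [0.4588 0.02   0.1084] [0.4514 0.0211 0.096 ]
432 [ 0.51558955 -0.04110941  0.09250007] [ 0.60118391 -0.00124867  0.34535612] [ 0.55838673 -0.02117904  0.21892809] [ 0.52731554 -0.03005333  0.09797107]
181 [0.51409822 0.01055252 0.29772599]
```

View pics/wz.png

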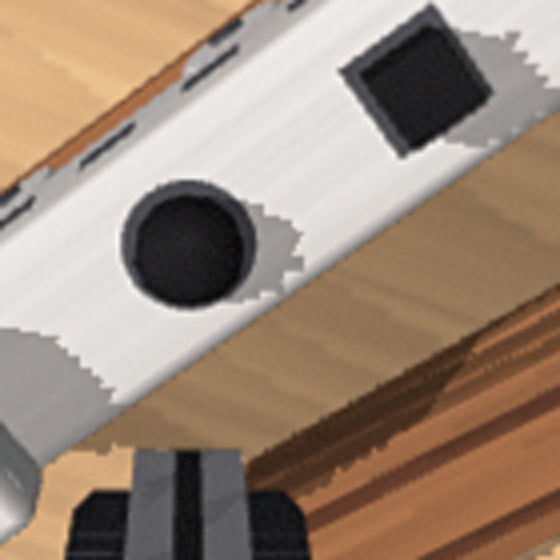

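```bash
python3 -m jog '[[[0,20,0],0],[[0,40,0],0],[[0,60,0],0],[[0,75,0],0],[[0,83,0],0],[[0,88,0],0],[[0,88,0],0],[[0,88,0],0],[[0,88,0],0]]'
python3 - <<'E'
from h import *
d={}
c=read_camera('wrist');save(c,'wrist2')
cv2.imwrite('pics/w2z.png',cv2.resize(c['img'][130:270,230:410,::-1],None,fx=4,fy=4,interpolation=cv2.INTER_CUBIC))
c=read_camera('scene')
cv2.imwrite('pics/s2z.png',cv2.resize(c['img'][100:220,200:350,::-1],None,fx=5,fy=5,interpolation=cv2.INTER_CUBIC))
p,R,o=tool(); print(p,o['contact_force'])
E
```

```text
t: 2.72
eef_pos: [0.5272, -0.0294, 0.1144]
tool_rot: [-0.131, 0.13, -0.695, 0.695]
contact_force: [0.5, 0.6, -0.3]
gripper_width: 0.0
[ 0.52704687 -0.02930109  0.11420153] [-0.62009896 -0.17026512 -0.05091271]
```

View pics/w2z.png

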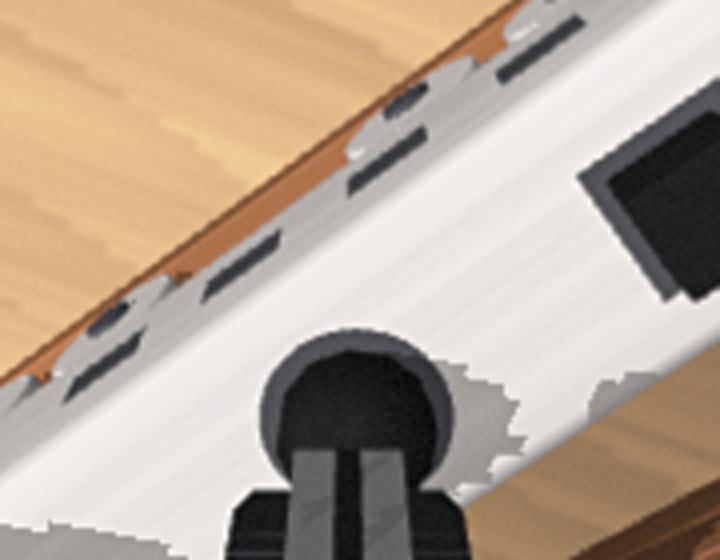

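View pics/s2z.png

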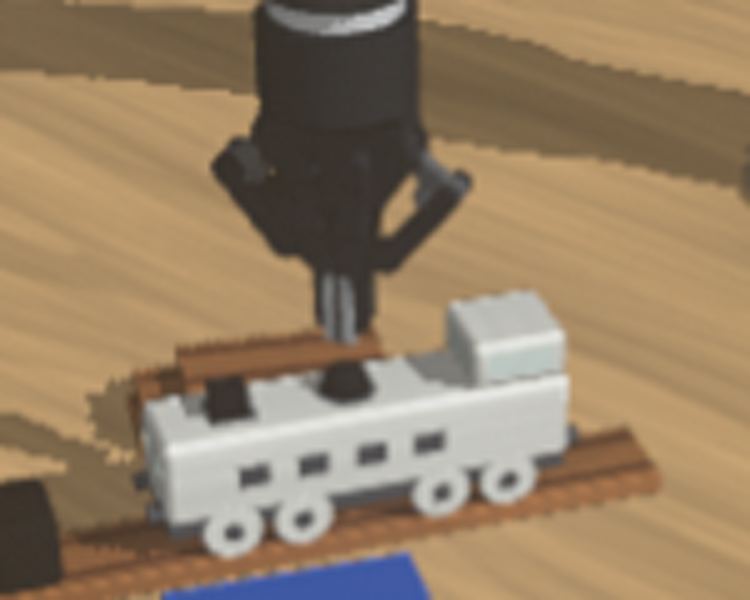

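Fingers are centred over the dome, laterally and in the scene view, about 18 mm above it. Next I'll press in stages.

```bash
python3 -m jog '[[[0,6,0],0],[[0,11,0],0],[[0,14,0],0],[[0,16,0],0],[[0,17.5,0],0],[[0,19,0],0],[[0,20,0],0],[[0,20,0],0],[[0,20,0],0],[[0,20,0],0]]'
python3 - <<'E'
from h import *
c=read_camera('wrist')
cv2.imwrite('pics/w3z.png',cv2.resize(c['img'][130:270,230:410,::-1],None,fx=4,fy=4,interpolation=cv2.INTER_CUBIC))
for i in range(3):
    c=read_camera('scene');p,R,o=tool(); print(p,o['contact_force'],o['torque'])
cv2.imwrite('pics/s3z.png',cv2.resize(c['img'][100:220,200:350,::-1],None,fx=5,fy=5,interpolation=cv2.INTER_CUBIC))
E
```

```text
t: 3.65
eef_pos: [0.5263, -0.0293, 0.0934]
tool_rot: [-0.13, 0.13, -0.695, 0.695]
contact_force: [-2.1, -0.4, 2.8]
gripper_width: -0.005
[ 0.52637194 -0.02930592  0.09341486] [-2.99066712 -0.04046077  2.45830858] [0.00497346 0.43729731 0.00985417]
[ 0.52636042 -0.02926344  0.09340748] [-2.68095483  0.47817707  2.19240547] [ 0.03588902  0.51704827 -0.06230199]
[ 0.52637492 -0.02924432  0.09339111] [-2.00155258 -0.74636794  1.71525285] [ 0.01488625  0.52091872 -0.00730057]
```

View pics/w3z.png

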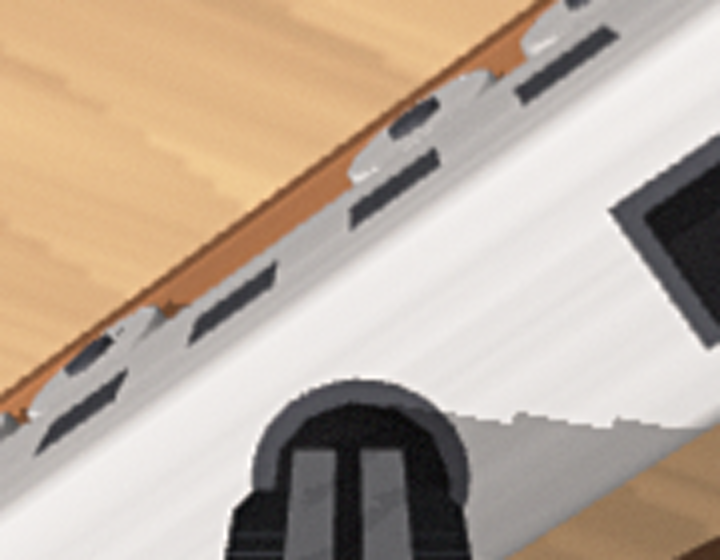

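View pics/s3z.png

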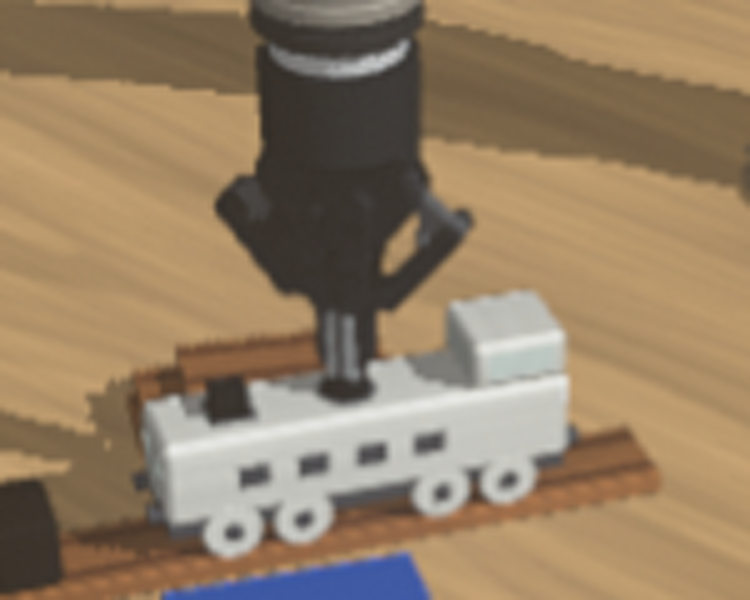

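Contact at about 2.2 N down, but there is about 2.5 N sideways (-x), and the dome shows mostly ahead of the tips, so I'm probably off-centre toward -x. Backing off and measuring the offset relative to the fingertips.

```bash
python3 -m jog '[[[0,-3,0],0],[[0,-6,0],0],[[0,-8,0],0],[[0,-8,0],0],[[0,-8,0],0],[[0,-8,0],0]]'
python3 - <<'E'
from h import *
import pickle
p,R,o=tool(); print(p,o['contact_force'],o['torque'])
c=read_camera('wrist'); pickle.dump(c,open('c4.pkl','wb'))
cv2.imwrite('pics/w4z.png',cv2.resize(c['img'][200:280,260:380,::-1],None,fx=6.6,fy=6.6,interpolation=cv2.INTER_CUBIC))
for n,cc in (('now',c),('c1',pickle.load(open('c1.pkl','rb'))['wrist'])):
  print(n)
  for v in range(222,262,3): print(v,[ (R.T@(pt(cc,u,v)-p)*1000*1).round(1).tolist() if n=='now' else pt(cc,u,v).round(4).tolist() for u in (308,317,326)])
E
```

```text
t: 4.35
eef_pos: [0.5265, -0.0293, 0.1013]
tool_rot: [-0.13, 0.13, -0.695, 0.695]
contact_force: [-0.2, 0.7, -0.3]
gripper_width: 0.002
[ 0.5264887  -0.02926802  0.10131979] [-0.17740095  0.73737134 -0.26381786] [ 0.00284127  0.00261524 -0.02119121]
now
222 [[-12.0, 18.5, -5.3], [-11.9, 18.7, -0.2], [-12.2, 18.0, 4.8]]
225 [[-10.2, 18.6, -5.3], [-10.4, 18.0, -0.2], [-10.5, 17.8, 4.8]]
228 [[-8.7, 17.8, -5.3], [-10.3, 14.2, -0.2], [-9.8, 15.4, 4.7]]
231 [[-8.6, 14.0, -5.2], [-9.7, 11.6, -0.2], [-9.9, 11.1, 4.6]]
234 [[-8.4, 10.7, -5.1], [-9.2, 9.0, -0.3], [-9.2, 8.8, 4.5]]
237 [[-7.1, 9.6, -5.1], [-8.0, 7.8, -0.3], [-7.6, 8.6, 4.5]]
240 [[-6.1, 8.0, -5.0], [-6.2, 7.9, -0.3], [-6.6, 7.1, 4.5]]
243 [[-11.0, -5.2, -4.6], [-10.9, -5.0, -0.3], [-10.7, -4.6, 4.1]]
246 [[-11.0, -8.4, -4.6], [-10.8, -7.9, -0.3], [-10.6, -7.5, 4.1]]
249 [[-10.5, -10.4, -4.5], [-10.9, -11.3, -0.3], [-80.1, -142.8, -0.4]]
252 [[-11.1, -14.6, -4.4], [-10.8, -14.0, -0.3], [-11.2, -14.6, 3.8]]
255 [[-11.0, -17.1, -4.3], [-11.6, -18.2, -0.3], [-10.5, -16.2, 3.8]]
258 [[-10.8, -19.6, -4.3], [-10.8, -19.5, -0.3], [-11
[... 583 characters left out ...]
, -0.0718, -0.0014]]
240 [[0.4396, -0.0527, -0.0005], [0.4442, -0.0627, 0.0007], [0.448, -0.0729, 0.0004]]
243 [[0.535, -0.0224, 0.207], [0.5369, -0.0264, 0.2076], [0.5383, -0.0306, 0.2071]]
246 [[0.5354, -0.0224, 0.2108], [0.5365, -0.0266, 0.2098], [0.5387, -0.0303, 0.2113]]
249 [[0.5355, -0.0224, 0.214], [0.5364, -0.0266, 0.2127], [0.5387, -0.0302, 0.2143]]
252 [[0.5358, -0.0224, 0.2175], [0.5375, -0.0261, 0.218], [0.5382, -0.0303, 0.2163]]
255 [[0.5356, -0.0225, 0.2197], [0.5372, -0.0262, 0.2202], [0.538, -0.0303, 0.2187]]
258 [[0.5356, -0.0226, 0.2225], [0.537, -0.0263, 0.2224], [0.5385, -0.03, 0.2226]]
261 [[0.5357, -0.0226, 0.2252], [0.5369, -0.0263, 0.2249], [0.5379, -0.0302, 0.2241]]
```

View pics/w4z.png

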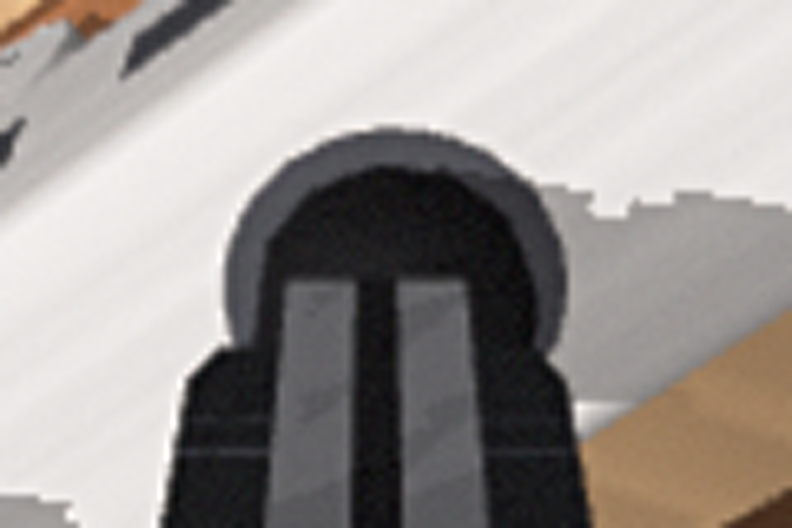

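Dome centre comes out about 1.3 mm in tool -x and 1.5 mm in tool +z from the tips, at roughly (0.528,-0.030), which fits the other readings. Correcting that and pressing again.

```bash
python3 -m jog '[[[-1.3,0,1.5],0],[[-1.3,2,1.5],0],[[-1.3,4,1.5],0],[[-1.3,5.5,1.5],0],[[-1.3,7,1.5],0],[[-1.3,8,1.5],0],[[-1.3,9,1.5],0],[[-1.3,10,1.5],0],[[-1.3,10,1.5],0],[[-1.3,10,1.5],0]]'
python3 - <<'E'
from h import *
p,R,o=tool(); print(p,o['contact_force'],o['torque'])
c=read_camera('wrist');cv2.imwrite('pics/w5z.png',cv2.resize(c['img'][130:270,230:410,::-1],None,fx=4,fy=4,interpolation=cv2.INTER_CUBIC))
c=read_camera('scene');cv2.imwrite('pics/s5z.png',cv2.resize(c['img'][100:220,200:350,::-1],None,fx=5,fy=5,interpolation=cv2.INTER_CUBIC))
E
```

```text
t: 5.23
eef_pos: [0.5282, -0.0302, 0.0914]
tool_rot: [-0.13, 0.13, -0.695, 0.695]
contact_force: [-1.1, -0.6, 2.7]
gripper_width: 0.002
[ 0.52815432 -0.0302156   0.09138789] [-1.12083653 -0.59495925  2.74191777] [-1.48744480e-01  1.83357883e-01 -1.35532532e-04]
```

View pics/w5z.png

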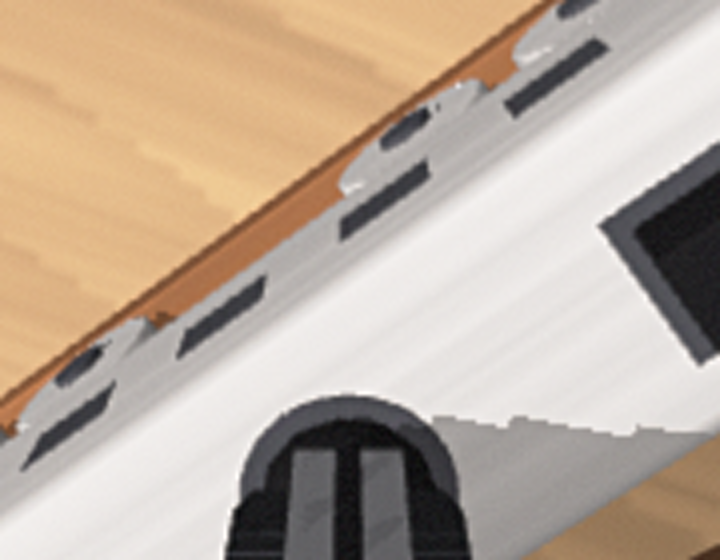

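View pics/s5z.png

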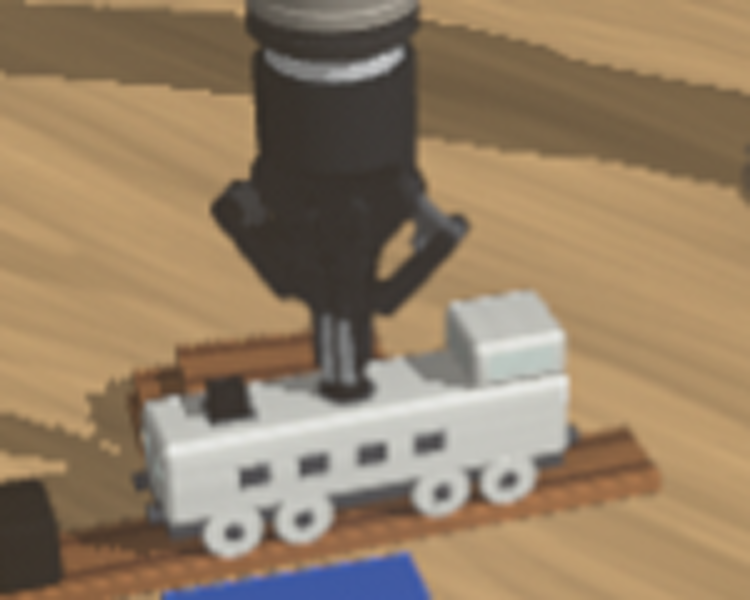

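The side force has dropped to about 1.2 N, vertical is 2.7 N (about 3 mm pressed), and the loco hasn't moved. Going about 5 mm further.

```bash
python3 -m jog '[[[0,1,0],0],[[0,2,0],0],[[0,3,0],0],[[0,4,0],0],[[0,4.8,0],0],[[0,4.8,0],0],[[0,4.8,0],0],[[0,4.8,0],0]]'
python3 - <<'E'
from h import *
F=[]
for i in range(4):
    c=read_camera('scene');p,R,o=tool(); F.append(o['contact_force'])
print(p,np.mean(F,0),o['t'])
cv2.imwrite('pics/s6z.png',cv2.resize(c['img'][100:220,200:350,::-1],None,fx=5,fy=5,interpolation=cv2.INTER_CUBIC))
E
```

```text
t: 6.0
eef_pos: [0.5282, -0.0302, 0.0865]
tool_rot: [-0.13, 0.13, -0.695, 0.695]
contact_force: [-2.1, -0.6, 5.6]
gripper_width: -0.002
[ 0.52814836 -0.03026895  0.08656031] [-1.44767778 -0.82584175  5.51759038] 6.2
```

View pics/s6z.png

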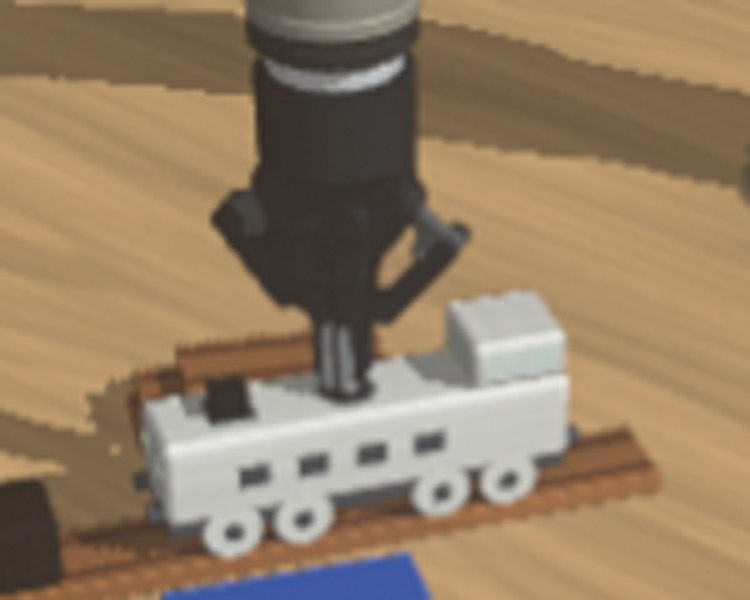

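The dome is well down, with 5.5 N giving about 8–9 mm of travel, and the loco is still. Holding about 1.7 s more.

```bash
python3 -m jog '[[[0,0,0],0],[[0,0,0],0],[[0,0,0],0],[[0,0,0],0],[[0,0,0],0],[[0,0,0],0],[[0,0,0],0],[[0,0,0],0],[[0,0,0],0],[[0,0,0],0],[[0,0,0],0],[[0,0,0],0],[[0,0,0],0],[[0,0,0],0],[[0,0,0],0],[[0,0,0],0],[[0,0,0],0],[[0,0,0],0],[[0,0,0],0],[[0,0,0],0]]'
```

```text
t: 7.87
eef_pos: [0.5282, -0.0303, 0.0866]
tool_rot: [-0.13, 0.13, -0.695, 0.695]
contact_force: [-0.8, -1.3, 5.8]
gripper_width: 0.003
```

```bash
python3 -m jog '[[[0,-2,0],0],[[0,-4,0],0],[[0,-6,0],0],[[0,-8,0],0],[[0,-10,0],0],[[0,-13,0],0],[[0,-20,0],0],[[0,-35,0],0],[[0,-55,0],0],[[0,-75,0],0],[[0,-95,0],0],[[0,-110,0],0],[[0,-115,0],0],[[0,-115,0],0],[[0,-115,0],0]]'
python3 - <<'E'
from h import *
import pickle
p,R,o=tool(); print(p,o['contact_force'],o['t'])
a=pickle.load(open('c1.pkl','rb'))
for n in ('wrist','scene'):
    c=read_camera(n);save(c,n+'9')
    if n=='scene':
        cv2.imwrite('pics/s9z.png',cv2.resize(c['img'][150:260,180:340,::-1],None,fx=5,fy=5,interpolation=cv2.INTER_CUBIC))
        D=np.abs(c['img'][150:260,180:340].astype(int)-a[n]['img'][150:260,180:340]).max(2); print((D>40).sum())
    else:
        for u,v in [(317,190),(374,150)]: print(pt(c,u,v).round(4))
E
```

```text
t: 9.12
eef_pos: [0.5279, -0.0302, 0.2011]
tool_rot: [-0.13, 0.13, -0.695, 0.695]
contact_force: [-1.0, 0.4, 0.8]
gripper_width: 0.0
[ 0.52786385 -0.03019262  0.20113318] [-0.98582921  0.35697902  0.7978061 ] 9.1167
[ 0.5313 -0.0286  0.095 ]
[ 0.5791 -0.0584  0.0972]
0
```

View pics/wrist9.png

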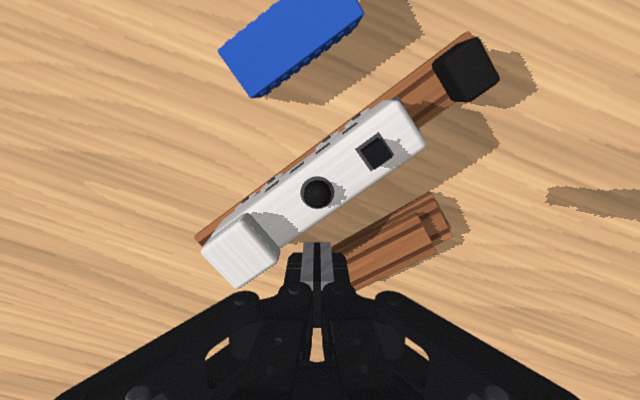

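View pics/s9z.png

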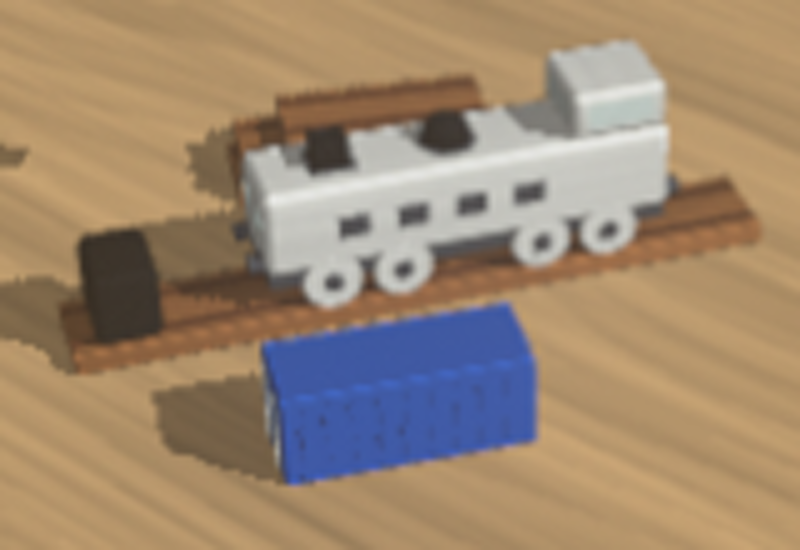

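The dome at (317,192) and the horn at (374,151) are both up at about 96 mm, and the scene picture shows no change from the one taken before pressing. Handing in.

```bash
python3 -c "
from station import *
print(hand_in())"
```

```text
the job is handed in; nothing more can be done
None
```

I pressed the dome with closed fingertips to about 8–9 mm, judged from 5.5–5.8 N and the tip height. I held it there for about 2 s, released it, withdrew to about 0.2 m height and handed in at about 9 s of the 32 s. The hand-in gave no verdict.

- **Buttons:** after I withdrew, the dome read 95 mm and the horn 97 mm above the table. Both should be 96 mm, so both are up, and I never touched the horn.
- **Locomotive and bystanders:** the scene view around the locomotive, buffer, container and stack showed no pixel difference from before the press. I did not re-measure the crane, but the arm never went near it.
- **First touch:** my first, light contact was about 2 mm off centre and pushed sideways with about 2.5 N. I backed off, re-centred using the wrist picture and pressed again, with about 1.7 N sideways. The locomotive did not move.
- **Disagreement between cameras:** the scene view put the dome up to 7 mm from the top view's position. I used the wrist view, measured against the fingertips, instead.

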